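Index the rotary table on by one hole

ROBOT

A 6-joint arm with a two-finger parallel gripper is mounted at the origin on the work surface. World frame = base frame: x ahead of the robot, y to its left, z up, the work surface at z = 0. Lengths are in m, angles in rad, forces in N, time in s.
With the tool pointing down it reaches from about 0.425 to 0.95 m from the base axis. Payload 3.5 kg.
Tool frame: the origin (TCP) lies between the finger pads; the fingertips stand 14 mm ahead of it and the grasp point (between the pads) lies 5 mm behind it; z points along the fingers, y is the line along which they close (so a half turn about z gives the same grasp; the last joint's range is limited). The gripper opens to 85 mm and grips with 20 to 120 N. Pads are 22 mm wide; open, the fingers measure 114 mm over their backs; the gripper's body (76 mm by 85 mm) begins 54 mm behind the grasp point. The pads swing forward as they close: fully open they stand 13 mm farther back than shut.
Start: joints at [1.129, 0.286, 1.577, -0, 1.279, -0.15], TCP at [0.194, 0.646, 0.245] pointing down, gripper open.
Joint ranges: [-2.77, 2.77], [-0.9, 2.22], [0.21, 2.48], [-1.53, 4.67], [0.24, 2.81], [-2.84, 2.84]. Speed limits (rad/s): [2.79, 2.79, 3.14, 3.14, 3.14, 3.14].

INTERFACE

Orientations are given as a unit quaternion [x, y, z, w].
In Python, from plant import * gives the robot as it stands.
- The arm moves only by the tool step_arm, never from a script. Its argument "commands" is a list of rows, each an object of numbers: "gripper": the gripper's target within -1 to 1 (shut at 1, half-way at 0, fully open at -1); "x", "y", "z": the shift along the tool's x, y, z in mm; "spin": the turn about the tool's z in degrees. A call has exactly 10 rows; each row shifts and turns the commanded pose from where the row before left it, along the tool's axes as they then stand; what a row does not reach is not made up. A row lasts 1/10 s, in which the tool goes at most 50 mm and 8.59 degrees, less where a joint would pass 70% of its speed; a pose out of reach is approached as far as the arm can. A call with a gripper value outside its range is refused whole. The fingers move at their own pace and stop on an object; "force" is the grip in N (left out, the last holds). Time passes only in rows, so rows that do not move let the fingers close, or fill a call up. It gives the time, the measured TCP pose, the force, the opening and the grip force at its end, in the units of the state.
- get_state(): the state, without advancing time (a new reading comes with each control period).
- read_camera(name): name is "scene" or "side" or "wrist"; returns a dict with "color" (480x640x3 uint8, red, green, blue), "z_map" (480x640 float32, m along the optical axis (not along the pixel's ray), 0 where there is no reading), "fx", "fy", "cx", "cy" (pixels), "eye" and "attitude" of the camera in the world; the wrist camera has in their place "mount" (4x4, takes a point from camera to tool coordinates, whose origin is the TCP and whose axes are the flange's). Camera axes: x right, y up, looking along -z (the intrinsics and any distortion apply to the point x, -y, -z); pixel columns grow to the right and rows downward; lengths in m; the calibration is good to about 2 mm. The wrist camera is an equidistant fisheye: a pixel r from the principal point sees the ray r / f radians off the axis. A picture is of the moment at which its call begins: read the wrist's pose just before it.
- sign_off(): hands the job in; it is judged then, once.
The state is a dict: "time": time; "qpos": joint angles; "dq": joint speeds; "joint_efforts": joint torques, N m; "eef_pos": TCP position; "tcp_rot": TCP orientation; "contact_force": force on the tool from outside, world axes, zero at the start; "wrist_torque": the same for the moment, N m; "opening": opening from 0.0 (shut) to 1.0 (fully open); "finger_force": force on a finger pad.
Only numpy, scipy, OpenCV 4.12 (cv2) and the standard library are available. Lean on these libraries where they do the work, as an engineer would, in place of code of your own. Each camera call takes 0.05 s, during which the arm holds its last target. There are 200 camera calls.

TASK

Index the small rotary table on by one hole: with a fingertip press its spring plunger down, keep it down while you swing the table anticlockwise (seen from above) to the next hole, then let the plunger spring back up so that its peg seats in that hole, and take the hand away. Do not swing it on to a later hole or backwards. Nothing is to be gripped or lifted: the metal hub stays standing in the middle of the table, and the tin, jar, basket and screwdriver around it stay where they are.

Things in the scene. Friction and masses are not known exactly. Their poses are not given: they have to be found in the camera images.
- index_base: Fixed grey round foot with a steel index plate (a 232 mm disc, 10 mm thick, its top 48 mm above the bench). Origin on the bench on the vertical turning axis. Twelve 11 mm holes, seen as dark dots, lie on a circle of 102 mm radius in the plate, evenly spaced (30 degrees, 0.5236 rad). The base stands at any yaw; at the start the plunger lies from the origin in the direction of this body's own -x axis, z is up.
- turntable (a joint): Angle of the aluminium turntable (176 mm disc, top at 62 mm) in rad. 0 at the start (peg in its first hole); grows anticlockwise seen from above; the next hole is at 0.5236. Locked to within about 0.02 rad while the peg is in a hole; otherwise it turns with about 0.12 N m of friction and stays where it is left. The table carries a radial arm, pointing outwards, with the plunger at its end.
- plunger_top (a point): Centre of the floor of the plunger's black thumb cup, 130 mm from the turning axis, 84 mm above the bench when up. The cup is round, open upwards, inner width 42 mm at the floor to 48 mm at the mouth, its rim 6 mm above the floor and 54 mm wide outside, so that shut fingertips can press in it and drag it sideways. It goes round with the turntable and down with the plunger.
- plunger (a joint): How far the plunger is pressed down, in m: 0 up, 0.015 at its bottom stop. A spring pushes it up, with 4 N at the top and 10 N at the bottom. On a foot below the plate it carries an upward peg, 7 mm thick with a round tip, that fits the holes from below: from about 0.0115 on the peg is clear of the plate and the table can turn; let go between holes, it rides at about 0.0115 under the plate and springs up to 0 when it comes over a hole (2 mm play each side).
- hub: Loose turned aluminium hub standing in the middle of the turntable: 76 mm flange 10 mm high with a 40 mm boss on it, 40 mm high in all, 0.25 kg. Origin at the centre of its underside, which is 62 mm above the bench. It turns with the table.
- tin: Bystander: closed paint tin, 84 mm across, 100 mm high. Origin at the centre of its underside.
- jar: Bystander: closed amber jar, 64 mm across, 85 mm high. Origin at the centre of its underside.
- basket: Bystander: white open basket, 140 by 100 mm, 60 mm high. Origin at the centre of its underside.
- driver: Bystander: screwdriver, black handle, 200 mm long, 26 mm thick, lying on the bench along its own x axis (handle to -x). Origin under its middle, at bench height.
Mind the look-alikes: they are no part of the job. Of the things that look like the hub, the middle-sized one is meant.

How it is judged:
By the outcome, as a careful person would: the job done as asked, in the order asked, and still so for the second after the job is handed in, with the robot touching nothing.
It also fails if it takes over 38 s, if anything falls off the work surface, if the arm or the gripper's body presses on something with over 40 N, if the wrist force passes 120 N, or if a joint passes its speed limit or range.

## Working session

There is one attempt and no reset: what is moved stays moved. The work goes in short steps, Python scripts to look and compute and a tool call to move; the robot and the scene stay as the last step left them, time stands still between calls to the robot, and variables do not carry over. Pictures are saved under pics/ and viewed, at most 10 in all, crops included, and the job is handed in when it is done.

Besides the shell and the picture viewer there is one more tool, called after ">>>" as a command line: name --argument value ..., lists and objects as JSON in quotes. step_arm: Moves the arm, as the interface text tells. Its arguments: {"type":"object","properties":{"commands":{"type":"array"},"force":{"type":"number"}},"required":["commands"]}

```bash
mkdir -p pics
cat > h.py <<'E'
from plant import *
import numpy as np, cv2
from scipy.spatial.transform import Rotation as R
def cam(n):
    c=read_camera(n); np.save(f'pics/{n}.npy',c,allow_pickle=True); return c
def Rm(a):
    a=np.array(a,float)
    return a[:3,:3] if a.ndim==2 else R.from_quat(a).as_matrix()
def px(c,u,v,z=None):
    # z: intersect with height plane; else depth
    d=np.array([(u-c['cx'])/c['fx'],-(v-c['cy'])/c['fy'],-1.]); A=Rm(c['attitude']); e=np.array(c['eye'])
    w=A@d
    s=c['z_map'][int(round(v)),int(round(u))] if z is None else (z-e[2])/w[2]
    return e+s*w
E
python3 - <<'E'
from h import *
print(get_state())
for n in ('scene','side'):
    c=cam(n); print({k:v for k,v in c.items() if k not in('color','z_map')})
    cv2.imwrite(f'pics/{n}1.png',c['color'][:,:,::-1])
E
```

```text
{'time': 0.0, 'qpos': array([ 1.12903144e+00,  2.87210093e-01,  1.57822540e+00,  2.47371315e-05,
        1.27859317e+00, -1.49958379e-01]), 'dq': array([-0.00026579,  0.00217035, -0.00169123,  0.00054312, -0.00126826,
        0.00184781]), 'joint_efforts': array([ 5.07857603e-04, -4.05966103e+01, -2.92635280e+01, -9.47395438e-05,
        5.76620630e-03,  6.82795132e-06]), 'eef_pos': array([0.19384768, 0.64589616, 0.24389132]), 'tcp_rot': array([ 1.45389575e-01,  9.89373735e-01, -1.16162929e-03, -3.66451230e-04]), 'contact_force': array([ 0.46827818,  0.26253162, -0.08828959]), 'wrist_torque': array([ 0.01078478,  0.08204394, -0.04621045]), 'finger_force': 0.0, 'opening': 1.0014978713030662}
{'fx': 471.85643459826343, 'fy': 471.85643459826343, 'cx': 319.52882082492016, 'cy': 247.56437135380332, 'eye': array([ 1.42357819, -0.01938854,  0.82814825]), 'attitude': array([0.28090269, 0.27431053, 0.65241505, 0.6482299 ])}
{'fx': 556.2993944414626, 'fy': 556.2993944414626, 'cx': 316.4494552499629, 'cy': 242.0250715484991, 'eye': array([0.48436198, 0.80937893, 1.12073088]), 'attitude': array([-0.03064187,  0.33539405,  0.93601818, -0.10218549])}
```

View pics/scene1.png

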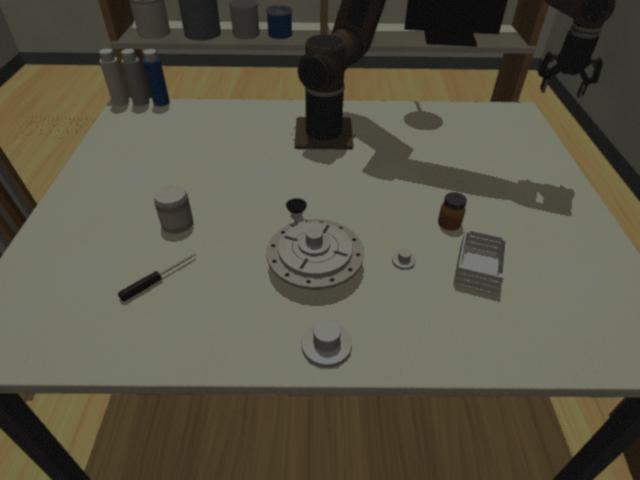

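View pics/side1.png

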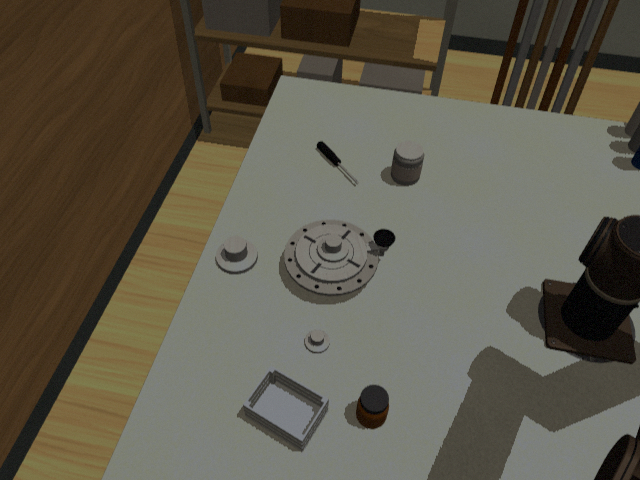

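Run:
```python
from h import *
s=np.load('pics/scene.npy',allow_pickle=True).item(); d=np.load('pics/side.npy',allow_pickle=True).item()
a=cv2.resize(s['color'][190:290,260:370],None,fx=3.6,fy=5,interpolation=cv2.INTER_CUBIC)
b=cv2.resize(d['color'][210:310,280:400],None,fx=3.3,fy=5,interpolation=cv2.INTER_CUBIC)
im=np.hstack([a,b]); im=np.clip(im*1.5,0,255).astype(np.uint8)
print(a.shape,b.shape); cv2.imwrite('pics/crop1.png',im[:,:,::-1])
```

```text
(500, 396, 3) (500, 396, 3)
```

View pics/crop1.png

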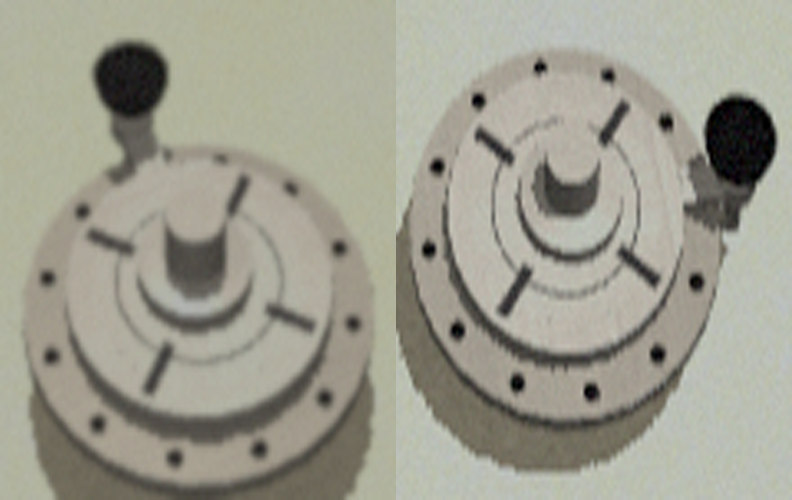

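Run:
```python
from h import *
from scipy.optimize import least_squares
s=np.load('pics/scene.npy',allow_pickle=True).item(); d=np.load('pics/side.npy',allow_pickle=True).item()
L=[(83,211),(47,277),(52,356),(98,424),(175,458),(259,449),(325,397),(353,323),(339,247),(291,188)]
Q=[(540,68),(608,76),(666,122),(478,101),(437,166),(429,249),(457,330),(517,383),(591,392),(657,354),(696,282)]
for c,P,f,cup in ((s,L,lambda u,v:(260+u/3.6,190+v/5),(131,76)),(d,Q,lambda u,v:(280+(u-396)/3.3,210+v/5),(740,138))):
    p=np.array([px(c,*f(*q),z=.048)[:2] for q in P])
    r=least_squares(lambda x:np.hypot(*(p-x[:2]).T)-x[2],[*p.mean(0),.1]); 
    k=px(c,*f(*cup),z=.09)[:2]; k2=px(c,*f(*cup))
    an=np.degrees(np.arctan2(*(p-r.x[:2]).T[::-1]))
    dv=k-r.x[:2]; print(r.x,np.abs(r.fun).max(),'hole phase',np.mod(an,30).round(1),'cup',k,k2,np.hypot(*dv),np.degrees(np.arctan2(dv[1],dv[0])))
    print(px(c,*f(*P[0])))
    g=c['z_map']; 
s=get_state(); print(R.from_quat(s['tcp_rot']).as_matrix().round(3))
w=read_camera('wrist'); print(w['mount'],w['fx'],w['cx'],w['cy'])
```

```text
[ 0.61752964 -0.02234045  0.10217026] 0.0008748273257306594 hole phase [22.2 21.9 22.2 22.4 22.1 21.7 22.  21.9 22.1 22.2] cup [ 0.50097076 -0.0706899 ] [ 0.4952054  -0.07101048  0.08538732] 0.12618891673205765 -157.47097726749638
[ 0.55502749 -0.10260844  0.04770015]
[ 0.61563775 -0.02237051  0.10188002] 0.00040698581992927585 hole phase [22.1 22.  21.9 22.3 22.2 22.  22.  21.9 21.8 21.8 21.8] cup [ 0.49535212 -0.06902329] [ 0.49545322 -0.07710425  0.08051768] 0.12901594441023578 -158.80121923627877
[ 0.65379043 -0.11559122  0.04949947]
[[-0.958  0.288 -0.001]
 [ 0.288  0.958 -0.002]
 [ 0.    -0.002 -1.   ]]
[[ 5.27604470e-04  9.54662593e-01  2.97689529e-01  7.47232594e-02]
 [ 9.99999748e-01 -3.62054310e-04 -6.11256403e-04 -4.88555124e-04]
 [-4.75763845e-04  2.97689776e-01 -9.54662543e-01 -1.27820964e-01]
 [ 0.00000000e+00  0.00000000e+00  0.00000000e+00  1.00000000e+00]] 371.64829954431775 319.76580243761015 241.06142392299105
```

>>> step_arm --commands '[{"gripper": 1,"x": -29,"y": -26},{"gripper": 1,"x": -29,"y": -26},{"gripper": 1,"x": -29,"y": -26},{"gripper": 1,"x": -29,"y": -26},{"gripper": 1,"x": -29,"y": -26},{"gripper": 1,"x": -29,"y": -26},{"gripper": 1,"x": -29,"y": -26},{"gripper": 1,"x": -29,"y": -26},{"gripper": 1,"x": -29,"y": -26},{"gripper": 1,"x": -29,"y": -26}]' --force 40

```text
invalid input
```

>>> step_arm --commands '[{"gripper": 1,"x": -20,"y": -34},{"gripper": 1,"x": -20,"y": -34},{"gripper": 1,"x": -20,"y": -34},{"gripper": 1,"x": -20,"y": -34},{"gripper": 1,"x": -20,"y": -34},{"gripper": 1,"x": -20,"y": -34},{"gripper": 1,"x": -20,"y": -34},{"gripper": 1,"x": -20,"y": -34},{"gripper": 1,"x": -20,"y": -34},{"gripper": 1}]'

```text
invalid input
```

>>> step_arm --commands '[{"gripper": 1,"x": -29,"y": -26,"z": 0,"spin": 0},{"gripper": 1,"x": -29,"y": -26,"z": 0,"spin": 0},{"gripper": 1,"x": -29,"y": -26,"z": 0,"spin": 0},{"gripper": 1,"x": -29,"y": -26,"z": 0,"spin": 0},{"gripper": 1,"x": -29,"y": -26,"z": 0,"spin": 0},{"gripper": 1,"x": -29,"y": -26,"z": 0,"spin": 0},{"gripper": 1,"x": -29,"y": -26,"z": 0,"spin": 0},{"gripper": 1,"x": -29,"y": -26,"z": 0,"spin": 0},{"gripper": 1,"x": -29,"y": -26,"z": 0,"spin": 0},{"gripper": 1,"x": -29,"y": -26,"z": 0,"spin": 0}]' --force 40

```text
time: 1.15
eef_pos: [0.3975, 0.3125, 0.2451]
tcp_rot: [0.145, 0.989, -0.0, -0.0]
contact_force: [0.4, 0.4, 0.3]
opening: 0.004
finger_force: 0.0
```

>>> step_arm --commands '[{"gripper": 1,"x": -23,"y": -37.5,"z": 0,"spin": 0},{"gripper": 1,"x": -23,"y": -37.5,"z": 0,"spin": 0},{"gripper": 1,"x": -23,"y": -37.5,"z": 0,"spin": 0},{"gripper": 1,"x": -23,"y": -37.5,"z": 0,"spin": 0},{"gripper": 1,"x": -23,"y": -37.5,"z": 0,"spin": 0},{"gripper": 1,"x": -23,"y": -37.5,"z": 0,"spin": 0},{"gripper": 1,"x": -23,"y": -37.5,"z": 0,"spin": 0},{"gripper": 1,"x": -23,"y": -37.5,"z": 15,"spin": 0},{"gripper": 1,"x": -21,"y": -39,"z": 30,"spin": 0},{"gripper": 1,"x": 0,"y": 0,"z": 30,"spin": 0}]'

```text
time: 2.15
eef_pos: [0.4968, -0.0713, 0.1726]
tcp_rot: [0.148, 0.989, -0.001, 0.002]
contact_force: [1.1, 0.0, -0.3]
opening: -0.003
finger_force: 0.0
```

Run:
```python
from h import *
s=get_state(); w=read_camera('wrist'); print(s['eef_pos'],s['contact_force'],s['qpos'].round(2))
M=R.from_quat(s['tcp_rot']).as_matrix(); mt=np.array(w['mount'])
f=w['fx']
def prj(P):
    t=M.T@(np.array(P)-s['eef_pos']); c=mt[:3,:3].T@(t-mt[:3,3]); x,y,z=c[0],-c[1],-c[2]
    th=np.arctan2(np.hypot(x,y),z); h=np.hypot(x,y); return w['cx']+f*th*x/h, w['cy']+f*th*y/h
im=w['color'].copy()
C=np.array([.6166,-.0224]); 
for a in (-158,-128):
  for k in np.arange(0,360,10):
    P=[C[0]+.13*np.cos(np.radians(a))+.027*np.cos(np.radians(k)),C[1]+.13*np.sin(np.radians(a))+.027*np.sin(np.radians(k)),.09]
    u,v=prj(P); cv2.circle(im,(int(round(u)),int(round(v))),1,(255,0,0) if a==-158 else (0,255,0),-1)
u,v=prj(s['eef_pos']-[0,0,.014]); print(u,v)
cv2.circle(im,(int(u),int(v)),3,(0,0,255),-1)
cv2.imwrite('pics/w1.png',np.clip(im[:,:,::-1]*1.3,0,255).astype(np.uint8))
```

```text
[ 0.49676337 -0.0712901   0.17256556] [ 1.12570882  0.03729499 -0.26042103] [-0.34 -0.03  2.06 -0.    1.1  -1.62]
320.68543289782207 308.83884795534783
```

View pics/w1.png

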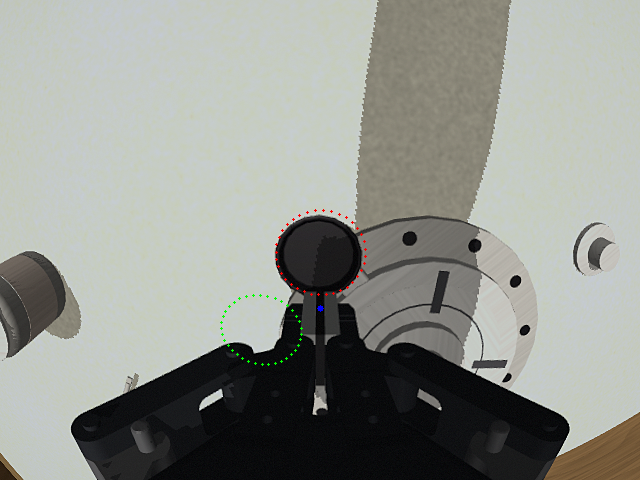

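>>> step_arm --commands '[{"gripper": 1,"x": 0,"y": 0,"z": 20,"spin": 0},{"gripper": 1,"x": 0,"y": 0,"z": 20,"spin": 0},{"gripper": 1,"x": 0,"y": 0,"z": 15,"spin": 0},{"gripper": 1,"x": 0,"y": 0,"z": 8,"spin": 0},{"gripper": 1,"x": 0,"y": 0,"z": 5,"spin": 0},{"gripper": 1,"x": 0,"y": 0,"z": 4,"spin": 0},{"gripper": 1,"x": 0,"y": 0,"z": 4,"spin": 0},{"gripper": 1,"x": 0,"y": 0,"z": 4,"spin": 0},{"gripper": 1,"x": 0,"y": 0,"z": 3,"spin": 0},{"gripper": 1,"x": 0,"y": 0,"z": 0,"spin": 0}]'

```text
time: 3.2
eef_pos: [0.496, -0.067, 0.0901]
tcp_rot: [0.145, 0.989, -0.0, 0.001]
contact_force: [-1.4, 0.6, 5.1]
opening: -0.004
finger_force: 2.9
```

Run:
```python
from h import *
for i in range(2):
    read_camera('wrist'); s=get_state(); print(s['time'],s['eef_pos'],s['contact_force'],R.from_quat(s['tcp_rot']).as_euler('xyz'))
```

```text
3.25 [ 0.49602101 -0.06702151  0.09025687] [-1.98373671  0.18356517  5.05604337] [-3.14150969e+00  1.38623245e-03  2.84985748e+00]
3.3 [ 0.49601774 -0.06702099  0.09031839] [-1.52146951  0.35490033  4.88524694] [-3.14150270e+00  1.39221047e-03  2.84983472e+00]
```

>>> step_arm --commands '[{"gripper": 1,"x": 0,"y": 0,"z": -10,"spin": 0},{"gripper": 1,"x": 0,"y": 0,"z": -8,"spin": 0},{"gripper": 1,"x": -1.2,"y": -2.2,"z": 0,"spin": 0},{"gripper": 1,"x": -1.2,"y": -2.3,"z": 0,"spin": 0},{"gripper": 1,"x": 0,"y": 0,"z": 0,"spin": 0},{"gripper": 1,"x": 0,"y": 0,"z": 0,"spin": 0},{"gripper": 1,"x": 0,"y": 0,"z": 4,"spin": 0},{"gripper": 1,"x": 0,"y": 0,"z": 4,"spin": 0},{"gripper": 1,"x": 0,"y": 0,"z": 4,"spin": 0},{"gripper": 1,"x": 0,"y": 0,"z": 0,"spin": 0}]'

```text
time: 4.3
eef_pos: [0.4962, -0.0717, 0.095]
tcp_rot: [0.145, 0.989, 0.0, -0.001]
contact_force: [-1.1, 0.6, 3.3]
opening: -0.005
finger_force: 1.9
```

>>> step_arm --commands '[{"gripper": 1,"x": 0,"y": 0,"z": 3,"spin": 0},{"gripper": 1,"x": 0,"y": 0,"z": 3,"spin": 0},{"gripper": 1,"x": 0,"y": 0,"z": 2,"spin": 0},{"gripper": 1,"x": 0,"y": 0,"z": 2,"spin": 0},{"gripper": 1,"x": 0,"y": 0,"z": 1,"spin": 0},{"gripper": 1,"x": 0,"y": 0,"z": 0,"spin": 0},{"gripper": 1,"x": 0,"y": 0,"z": 0,"spin": 0},{"gripper": 1,"x": 0,"y": 0,"z": 0,"spin": 0},{"gripper": 1,"x": 0,"y": 0,"z": 0,"spin": 0},{"gripper": 1,"x": 0,"y": 0,"z": 0,"spin": 0}]'

```text
time: 5.3
eef_pos: [0.4964, -0.0721, 0.0851]
tcp_rot: [0.145, 0.989, -0.0, -0.0]
contact_force: [-2.7, -0.3, 8.0]
opening: -0.001
finger_force: 3.9
```

Run:
```python
from h import *
c=cam('side'); w=read_camera('wrist'); s=get_state(); print(s['eef_pos'],s['contact_force'])
a=cv2.resize(c['color'][190:290,330:430],None,fx=4,fy=4,interpolation=cv2.INTER_CUBIC)
b=cv2.resize(w['color'][190:340,245:395],(400,400),interpolation=cv2.INTER_CUBIC)
cv2.imwrite('pics/press.png',np.clip(np.hstack([a,b])[:,:,::-1]*1.8,0,255).astype(np.uint8))
```

```text
[ 0.49642811 -0.0721056   0.08513227] [-3.34384195 -0.08372817  7.22647903]
```

View pics/press.png

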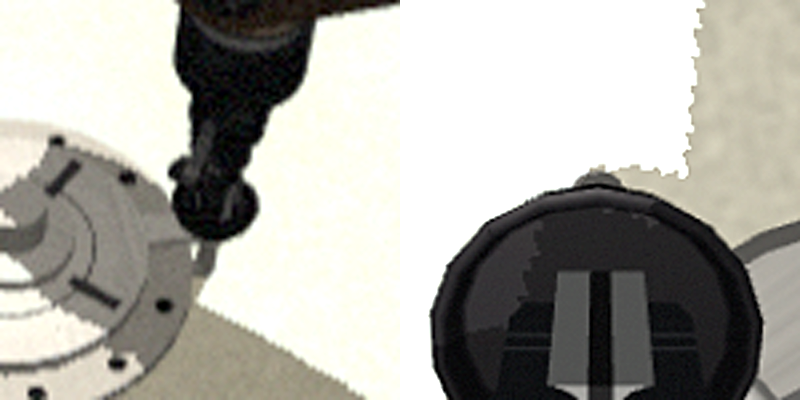

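Run:
```python
from h import *
M=R.from_quat([0.145,0.989,0,0]).as_matrix()
r=np.radians(-158+1.5*np.arange(21)); P=.13*np.c_[np.cos(r),np.sin(r),0*r]
print((1000*np.diff(P,axis=0)@M).round(2)[:,:2].tolist())
```

```text
[[-2.16, -2.63], [-2.23, -2.57], [-2.3, -2.51], [-2.36, -2.45], [-2.42, -2.39], [-2.49, -2.32], [-2.55, -2.26], [-2.6, -2.19], [-2.66, -2.12], [-2.72, -2.05], [-2.77, -1.98], [-2.82, -1.91], [-2.87, -1.83], [-2.92, -1.76], [-2.96, -1.68], [-3.0, -1.6], [-3.04, -1.52], [-3.08, -1.44], [-3.12, -1.36], [-3.15, -1.28]]
```

>>> step_arm --commands '[{"gripper": 1,"x": 0,"y": 0,"z": 1,"spin": 0},{"gripper": 1,"x": 0,"y": 0,"z": 0.7,"spin": 0},{"gripper": 1,"x": 0,"y": 0,"z": 0,"spin": 0},{"gripper": 1,"x": 0,"y": 0,"z": 0,"spin": 0},{"gripper": 1,"x": 0,"y": 0,"z": 0,"spin": 0},{"gripper": 1,"x": 0,"y": 0,"z": 0,"spin": 0},{"gripper": 1,"x": 0,"y": 0,"z": 0,"spin": 0},{"gripper": 1,"x": 0,"y": 0,"z": 0,"spin": 0},{"gripper": 1,"x": 0,"y": 0,"z": 0,"spin": 0},{"gripper": 1,"x": 0,"y": 0,"z": 0,"spin": 0}]'

```text
time: 6.4
eef_pos: [0.4965, -0.0722, 0.0835]
tcp_rot: [0.145, 0.989, -0.0, -0.0]
contact_force: [-3.2, -0.3, 8.1]
opening: 0.002
finger_force: 4.2
```

>>> step_arm --commands '[{"gripper": 1,"x": -2.2,"y": -2.6,"z": 0,"spin": 0},{"gripper": 1,"x": -2.2,"y": -2.6,"z": 0,"spin": 0},{"gripper": 1,"x": -2.3,"y": -2.5,"z": 0,"spin": 0},{"gripper": 1,"x": -2.4,"y": -2.4,"z": 0,"spin": 0},{"gripper": 1,"x": -2.4,"y": -2.4,"z": 0,"spin": 0},{"gripper": 1,"x": -2.5,"y": -2.3,"z": 0,"spin": 0},{"gripper": 1,"x": -2.5,"y": -2.3,"z": 0,"spin": 0},{"gripper": 1,"x": -2.6,"y": -2.2,"z": 0,"spin": 0},{"gripper": 1,"x": -2.7,"y": -2.1,"z": 0,"spin": 0},{"gripper": 1,"x": -2.7,"y": -2.0,"z": 0,"spin": 0}]'

```text
time: 7.4
eef_pos: [0.5145, -0.1018, 0.0842]
tcp_rot: [0.145, 0.989, -0.0, 0.002]
contact_force: [-2.0, 0.0, 7.9]
opening: 0.0
finger_force: 4.1
```

```bash
cat >> h.py <<'E'
def look(name):
    c=cam('side'); s=get_state(); w=read_camera('wrist'); print(s['time'],s['eef_pos'],s['contact_force'])
    a=cv2.resize(c['color'][190:290,320:420],None,fx=4,fy=4,interpolation=cv2.INTER_CUBIC)
    b=cv2.resize(w['color'][190:340,245:395],(400,400),interpolation=cv2.INTER_CUBIC)
    cv2.imwrite(name,np.clip(np.hstack([a,b])[:,:,::-1]*1.8,0,255).astype(np.uint8))
    d=s['eef_pos'][:2]-[.6166,-.0224]; print('ang',np.degrees(np.arctan2(d[1],d[0])),'r',np.hypot(*d))
E
python3 -c "
from h import *
look('pics/mid.png')"
```

```text
7.45 [ 0.51486633 -0.1023086   0.0843319 ] [-1.82924709 -0.49311823  7.54048739]
ang -141.85147755653367 r 0.12936430990820608
```

View pics/mid.png

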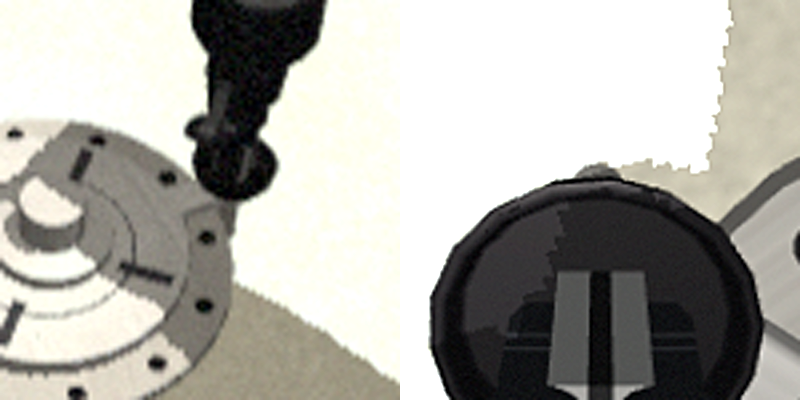

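>>> step_arm --commands '[{"gripper": 1,"x": -2.8,"y": -2.0,"z": 0.3,"spin": 0},{"gripper": 1,"x": -2.8,"y": -1.9,"z": 0.3,"spin": 0},{"gripper": 1,"x": -2.9,"y": -1.8,"z": 0,"spin": 0},{"gripper": 1,"x": -2.9,"y": -1.8,"z": 0,"spin": 0},{"gripper": 1,"x": -3.0,"y": -1.7,"z": 0,"spin": 0},{"gripper": 1,"x": -3.0,"y": -1.6,"z": 0,"spin": 0},{"gripper": 1,"x": -3.0,"y": -1.5,"z": 0,"spin": 0},{"gripper": 1,"x": -2.5,"y": -1.3,"z": 0,"spin": 0},{"gripper": 1,"x": 0,"y": 0,"z": 0,"spin": 0},{"gripper": 1,"x": 0,"y": 0,"z": 0,"spin": 0}]'

```text
time: 8.5
eef_pos: [0.5333, -0.1218, 0.0841]
tcp_rot: [0.145, 0.989, -0.001, 0.003]
contact_force: [1.0, -0.2, 8.8]
opening: 0.001
finger_force: 4.1
```

```bash
python3 -c "
from h import *
look('pics/mid2.png')"
```

```text
8.55 [ 0.53329344 -0.12176411  0.08411329] [ 0.54665425 -0.63566658  8.37939509]
ang -129.97636612923952 r 0.1296657602531602
```

View pics/mid2.png

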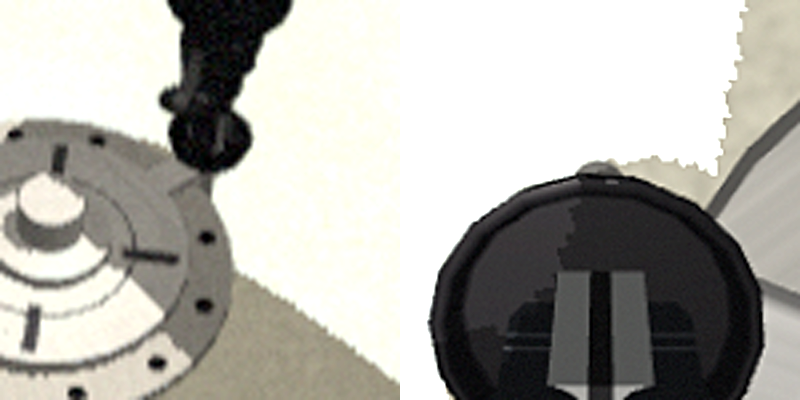

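Run:
```python
from h import *
d=np.load('pics/side.npy',allow_pickle=True).item()
f=lambda u,v:(280+(u-396)/3.3,210+v/5); g=lambda u,v:(320+u/4,190+v/4)
C=np.array([.6160,-.0224])
def an(ps): 
    p=np.array([px(d,*q,z=.062)[:2] for q in ps])-C; return np.degrees(np.arctan2(p[:,1],p[:,0])).round(1),np.hypot(*p.T).round(3)
print(an([f(615,122),f(495,146),f(515,291),f(640,267)])); print(an([g(60,160),g(150,256),g(32,328)]))
```

```text
(array([-114. ,  -23. ,   67.4,  157.3]), array([0.066, 0.063, 0.064, 0.066]))
(array([ -86.9, -175.8,   94.6]), array([0.068, 0.064, 0.064]))
```

>>> step_arm --commands '[{"gripper": 1,"x": -2.0,"y": -0.8,"z": 0,"spin": 0},{"gripper": 1,"x": -2.0,"y": -0.8,"z": 0,"spin": 0},{"gripper": 1,"x": -1.6,"y": -0.7,"z": 0,"spin": 0},{"gripper": 1,"x": 0,"y": 0,"z": 0,"spin": 0},{"gripper": 1,"x": 0,"y": 0,"z": 0,"spin": 0},{"gripper": 1,"x": 0,"y": 0,"z": 0,"spin": 0},{"gripper": 1,"x": 0,"y": 0,"z": 0,"spin": 0},{"gripper": 1,"x": 0,"y": 0,"z": 0,"spin": 0},{"gripper": 1,"x": 0,"y": 0,"z": 0,"spin": 0},{"gripper": 1,"x": 0,"y": 0,"z": 0,"spin": 0}]'

```text
time: 9.6
eef_pos: [0.5378, -0.1254, 0.0841]
tcp_rot: [0.145, 0.989, -0.001, 0.003]
contact_force: [-0.3, -0.7, 7.9]
opening: -0.001
finger_force: 4.1
```

>>> step_arm --commands '[{"gripper": 1,"x": 0,"y": 0,"z": -2,"spin": 0},{"gripper": 1,"x": 0,"y": 0,"z": -2,"spin": 0},{"gripper": 1,"x": 0,"y": 0,"z": -2,"spin": 0},{"gripper": 1,"x": 0,"y": 0,"z": 0,"spin": 0},{"gripper": 1,"x": 0,"y": 0,"z": 0,"spin": 0},{"gripper": 1,"x": 0,"y": 0,"z": 0,"spin": 0},{"gripper": 1,"x": 0,"y": 0,"z": 0,"spin": 0},{"gripper": 1,"x": 0,"y": 0,"z": 0,"spin": 0},{"gripper": 1,"x": 0,"y": 0,"z": 0,"spin": 0},{"gripper": 1,"x": 0,"y": 0,"z": 0,"spin": 0}]'

```text
time: 10.6
eef_pos: [0.5377, -0.1254, 0.0896]
tcp_rot: [0.145, 0.989, -0.001, 0.003]
contact_force: [0.4, -0.9, 6.0]
opening: 0.004
finger_force: 3.0
```

>>> step_arm --commands '[{"gripper": 1,"x": 0,"y": 0,"z": -3,"spin": 0},{"gripper": 1,"x": 0,"y": 0,"z": -3,"spin": 0},{"gripper": 1,"x": 0,"y": 0,"z": -4,"spin": 0},{"gripper": 1,"x": 0,"y": 0,"z": -5,"spin": 0},{"gripper": 1,"x": 0,"y": 0,"z": -20,"spin": 0},{"gripper": 1,"x": 0,"y": 0,"z": -30,"spin": 0},{"gripper": 1,"x": 0,"y": 0,"z": -30,"spin": 0},{"gripper": 1,"x": 0,"y": 0,"z": -30,"spin": 0},{"gripper": 1,"x": 30,"y": 0,"z": 0,"spin": 0},{"gripper": 1,"x": 0,"y": 0,"z": 0,"spin": 0}]'

```text
time: 11.6
eef_pos: [0.5046, -0.115, 0.2124]
tcp_rot: [0.145, 0.989, 0.0, -0.001]
contact_force: [-0.1, -0.5, -0.5]
opening: 0.001
finger_force: 0.0
```

Run:
```python
from h import *
look('pics/end.png')
s=cam('scene')
cv2.imwrite('pics/end_scene.png',np.clip(cv2.resize(s['color'][150:390,100:520],(798,456))[:,:,::-1]*1.4,0,255).astype(np.uint8))
```

```text
11.65 [ 0.50549576 -0.11540005  0.21207291] [ 0.24922281 -0.13107818  0.6132053 ]
ang -140.06891055964212 r 0.14489017250639588
```

View pics/end.png

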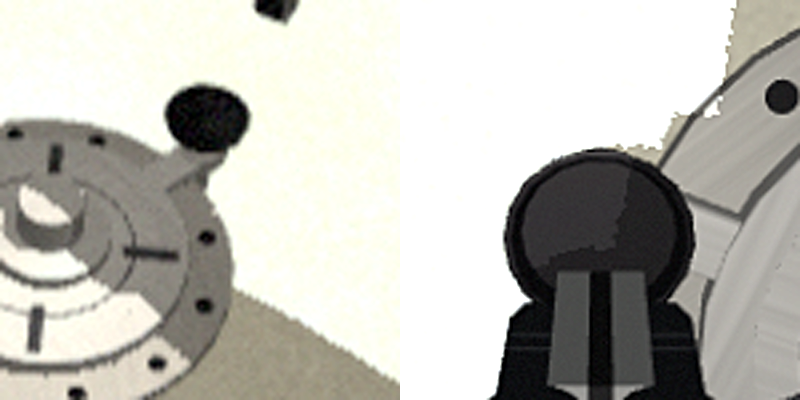

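View pics/end_scene.png

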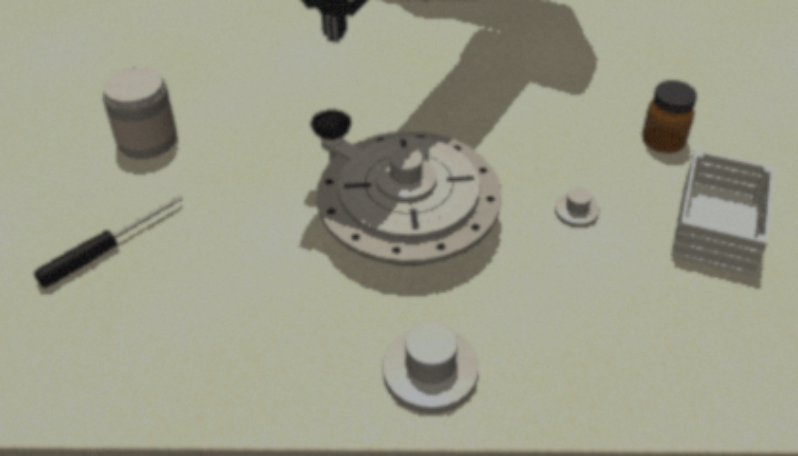

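The cup stands clear again (side crop 208,118, up about 7 px from its pressed position). The force while lifting showed the peg rising in the hole, the hub is centred, and the bystanders are unmoved.

```bash
python3 -c "
from h import *
d=np.load('pics/side.npy',allow_pickle=True).item()
p=px(d,372,219.5,z=.09)[:2]-[.616,-.0224];print(p,np.hypot(*p),np.degrees(np.arctan2(p[1],p[0])))
print(sign_off())"
```

```text
[-0.08297531 -0.09806422] 0.12845814197815536 -130.2356400675416
the job is handed in; nothing more can be done
None
```

The table is indexed on by one hole, about 30° anticlockwise. The peg sprang up into that hole, the hand is clear, and the job was handed in at about 12 s; no verdict came back. On the first descent the fingertips were about 5 mm off-centre and pressed the plunger part-way, so I lifted and re-centred before the full press and swing.

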